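# Clip a newton meter's snap hook onto a friction sled and draw the sled to the line

### The arm

A 6-joint arm with a two-finger parallel gripper is mounted at the origin on a cart in front of the work surface, level with it; the furniture and walls round the work are solid. World frame = base frame: x ahead of the robot, y to its left, z up, the work surface at z = 0. Lengths are in m, angles in degrees, forces in N, time in s.
With the tool pointing down it reaches from about 0.375 to 0.9 m from the base axis. Payload 3.1 kg.
Tool frame: the origin (TCP) lies at the very end of the fingers, on their centre line; the grasp point (between the pads) lies behind it (bot.grip_depth is the z of the grasp point in the tool frame, in m); z points along the fingers, y is the direction in which the jaws open and shut (so a half turn about z gives the same grasp; the last joint's range is limited). The gripper opens to 87 mm and grips with 3 to 60 N. Pads are 19 mm wide; open, the fingers measure 117 mm over their backs; the gripper's body (75 mm by 190 mm) begins 51 mm behind the grasp point.
Start: joints at [-10.227, 30.224, 82.088, -0, 67.689, -10.227], TCP at [0.625, 0, 0.223] pointing down, gripper open.
Joint ranges: [-176.69, 176.69], [-43.24, 126.21], [12.49, 139.97], [-82, 262], [0, 151.66], [-163.58, 163.58]. Speed limits (degrees/s): [159.86, 159.86, 180, 180, 180, 180].

### API

Orientations are given as a 3x3 rotation matrix whose columns are the frame's x, y, z axes.
In Python, from rig import bot, vision gives the robot as it stands. The module is installed in compiled form; this text tells all that it offers.
- The arm moves only by the shell command python3 -m jog 'ROWS'. ROWS is JSON, a list of rows, each a list of 3 entries, a list of its own where there are three numbers: the shift along the tool's x, y, z in mm, then the turn, a rotation vector about the tool's x, y, z in degrees, then the closure, from 0 (fully open) to 1 (shut). In form: [[[dx, dy, dz], [wx, wy, wz], fingers], ...]. A call has 1 to 12 rows; each row is the pose to reach, as a shift and turn from the pose commanded when the call began, along the tool's axes at that moment; what a row does not reach only later rows make up. A row lasts 1/12 s, in which the tool goes at most 41.7 mm and 7.16 degrees, less where a joint would pass 70% of its speed; a pose out of reach is approached as far as the arm can. A call with a gripper value outside its range is refused whole. The fingers move at their own pace and stop on an object; the grip force is fixed at half the most. Time passes only in rows, so rows that repeat a pose let the fingers close. It gives the time, the measured TCP pose, the force and the opening at its end, in the units of the state.
- bot.read_state(): the state, without advancing time (a new reading comes with each control period).
- vision.capture(name): name is "scene" or "side" or "wrist"; returns the picture (420x560x3 uint8, red, green, blue); there is no depth.
- vision.camera_info(name): a dict with "intrinsics" (3x3 intrinsics, pixels), "dist" ([k1, k2, p1, p2, k3] as OpenCV has them; the pictures are not rectified), "camera_from_world" (4x4, takes a point from world to camera coordinates); the wrist camera has in their place "mount" (4x4, takes a point from camera to tool coordinates, whose origin is the TCP and whose axes are the flange's). Camera axes: x right, y up, looking along -z (the intrinsics and any distortion apply to the point x, -y, -z); pixel columns grow to the right and rows downward; lengths in m; the calibration is good to about 2 mm. A picture is of the moment at which its call begins: read the wrist's pose just before it. camera_info takes no time and is no camera call.
- bot.hand_in(): hands the job in, once; it reports no verdict.
The state is a dict: "time_s": time; "joint_positions": joint angles; "qvel": joint speeds; "tau": joint torques, N m; "position": TCP position; "tcp_rot": TCP orientation; "force": force on the tool from outside, world axes, zero at the start; "moment": the same for the moment, N m; "opening": opening from 0.0 (shut) to 1.0 (fully open).
Only numpy, scipy, OpenCV 4.12 (cv2) and the standard library are available. Lean on these libraries where they do the work, as an engineer would, in place of code of your own. Each camera call takes 0.05 s, during which the arm holds its last target. There are 200 camera calls.

### The job

Set up and make a friction pull: pick up the flat newton meter and press the sprung gate of its snap hook lightly down over the steel eye of the wooden friction sled until the eye slips inside and the gate springs shut behind it. Then, touching only the meter, draw the sled smoothly along its board by the hook until the eye end of the block has just crossed the scored line (by no more than 4 cm), and leave the meter lying flat on the board, still clipped on. Never load the hook with more than 7 N, do not tip the sled, and leave the other things where they are.

Things in the scene. Friction and masses are not known exactly. Their poses are not given: they have to be found in the camera images.
- friction_board: Fixed pale wooden board, 560 x 110 x 12 mm, lying on the table. Origin: centre of its underside; x runs along its length, from the free half towards the half on which the sled stands; z up. Fine ruler ticks run along one long edge.
- score_line (a point): Middle of the one dark line scored straight across the whole width of the board, on its top face, at x = +40 mm of the board; axes parallel to the board's.
- friction_sled: Loose hardwood block, 130 (x) x 66 (y) x 36 mm, two brass discs on top (pin top 70 mm high); 0.34 to 0.48 kg. Origin: centre of its underside, z up. It stands on the board, its x axis about along the board's; its end at x = -65 mm carries a rigid steel eye and faces the scored line. Over 6 N down on the eye begins to rock it. Sliding it takes about 1.5 to 3.5 N.
- eye_bar (a point): Middle of the rod of the sled's eye, at the point of the ring farthest from the block (x = -98, z = 22 mm of the sled; sled's axes). The eye is a flat level ring of 5 mm rod, 25 mm inside and 35 mm outside diameter, its centre 18 mm out from the end face. This outermost piece of rod has to pass the gate.
- sled_front (a point): Lower middle of the sled's eye-end face (x = -65 mm, z = 0 of the sled); this face has to cross the scored line.
- newton_meter: Loose flat newton meter, 0.2 kg: housing 140 (x) x 34 (y) x 32 mm (z), aluminium with black end caps, white scale face up, a small thin ring at the rear, the snap hook at the front (+x), reaching 133 mm ahead of the origin and 4 to 33 mm above the underside. Origin: centre of the housing's underside; z up. It lies flat on the table.
- meter_grip (a point): Place to hold the housing: on its axis, 54 mm ahead of the origin and 16 mm above its underside; the housing is 32 to 34 mm wide there, with parallel upright sides; its front face is 16 mm farther ahead.
- plunger (a joint): How far the hook is drawn out of the housing, m: 0 at rest, end stop at 0.0325. Spring of 150 N/m (0.15 N at 0, 5 N at the stop).
- gate_pivot (a point): Where the gate's pivot is when the hook is straight; moves out with the hook (at rest 84 mm ahead of the meter's origin, 7 mm above its underside); meter's axes. From it, mm: hook = loop of 5 mm rod in the x-z plane; gate = lower side, 3.2 mm rod, x 0 to 32.6, z 0, swings only up into the loop; nose = lower rod, x 33 to 48, tip turned up (top z 4.5); spine = upper side, underside z 16, 20 in the bend.
- gate_press (a point): Point 26 mm ahead of gate_pivot; meter's axes. The hook sits on a tight pin 6 mm behind and 9 mm above gate_pivot and may be cocked up or down on it by up to 3.5 degrees, which is not measured: the real gate is up to 2 mm higher or lower here. The gate resists the eye rod with about 1.2 N as it begins to open, 3 N when open.
- hook_pocket (a point): In the bend, 40 mm ahead of and 8 mm above gate_pivot; meter's axes; the eye rod ends here. To clip: nose down through the ring, the ring's outermost rod under the gate, best 24 to 29 mm from the pivot; press until the rod, about 5.8 mm up in the loop, comes hard on the cheek plates beside the open gate (3.5 to 4 N); hold that while drawing back (-x): it slips over the nose tip and the push vanishes.
- erlenmeyer: Glass conical flask, 63 mm across and 105 mm high, upright on the table beyond the board: leave alone. Origin: centre of its underside.
- marker_1: Marker pen, 132 mm long, lying on the table: leave alone. Origin: about its middle.
- beaker_front: Glass beaker, 76 mm across and 95 mm high: leave alone. Origin: centre of its underside.
- tape_roll: Small white roll of tape, about 40 mm across and 18 mm high: leave alone. Origin: centre of its underside.
- stopper_1: Rubber stopper, 27 mm across and 26 mm high: leave alone. Origin: centre of its underside.

How it is judged (in metres and radians):
On the way, in this order (a step that is already met when the one before it is completed fails the run):
1. the eye rod sits in the bend of the hook, past the end of the gate, which has sprung shut behind it, with the sled still within 30 mm of where it stood (x of eye_bar in the frame of gate_pivot between 0.0375 and 0.047 m and y of eye_bar in the frame of gate_pivot between -0.008 and 0.008 m and z of eye_bar in the frame of gate_pivot between -0.001 and 0.023 m and distance of friction_sled from where it was at the start of the episode below 0.03 m), for 0.2 s.
2. the sled, still clipped on, is drawn by the pull of the meter (x of eye_bar in the frame of gate_pivot between 0.033 and 0.047 m and y of eye_bar in the frame of gate_pivot between -0.008 and 0.008 m and z of eye_bar in the frame of gate_pivot between -0.001 and 0.023 m and distance of friction_sled from where it was at the start of the episode above 0.035 m and value of joint plunger above 0.005 m and linear speed of friction_sled above 0.004 m/s), for 0.2 s.
At the end, for the whole second after the job is handed in: The eye rod is inside the closed loop of the hook; the sled's eye-end face is 0 to 40 mm past the line, the sled flat and within 30 mm of the board's middle line; the meter lies flat on the board (tilt under 4 degrees, within 50 mm of the middle line); both at rest (x of eye_bar in the frame of gate_pivot between 0.033 and 0.047 m and y of eye_bar in the frame of gate_pivot between -0.008 and 0.008 m and z of eye_bar in the frame of gate_pivot between -0.001 and 0.023 m and x of sled_front in the frame of score_line between -0.04 and 0 m and y of friction_sled in the frame of friction_board between -0.03 and 0.03 m and angle between friction_sled's own z axis and vertical below 0.05 rad and angle between newton_meter's own z axis and vertical below 0.07 rad and height (world z) of newton_meter between 0.008 and 0.019 m and y of newton_meter in the frame of friction_board between -0.05 and 0.05 m and linear speed of each of friction_sled, newton_meter below 0.01 m/s); the robot touches nothing.
It fails at once if the meter's hook and the sled press or pull on each other with more than 7 N (contact force between newton_meter and friction_sled above 7 N).
It fails at once if the sled is tipped (more than 0.06 rad) (angle between friction_sled's own z axis and vertical above 0.06 rad).
It fails at once if the robot touches the sled (contact force between any of the fingers, the arm and friction_sled above 0.5 N).
It fails at once if another thing on the table is moved by more than 20 mm (distance of any of erlenmeyer, marker_1, beaker_front, tape_roll, stopper_1 from where it was at the start of the episode above 0.02 m).
It also fails if it takes over 59 s, if anything falls off the work surface, if the arm or the gripper's body presses on something with over 40 N, if the wrist force passes 120 N, or if a joint passes its speed limit or range.

## Working session

There is one attempt and no reset: what is moved stays moved. The work goes in short steps, Python scripts to look and compute and a shell command to move; the robot and the scene stay as the last step left them, time stands still between calls to the robot, and variables do not carry over. Pictures are saved under pics/ and viewed, about 8 in all and at most 12, crops included, and the job is handed in when it is done.

```bash
mkdir -p pics; python3 - <<'E'
from rig import bot, vision
import cv2, numpy as np
s=bot.read_state(); print(s, bot.grip_depth)
np.set_printoptions(precision=4,suppress=True)
for n in("scene","side","wrist"):
    print(n,vision.camera_info(n))
for n in("scene","side","wrist"):
    cv2.imwrite(f"pics/{n}0.png",cv2.resize(vision.capture(n)[:,:,::-1],(800,600),interpolation=cv2.INTER_CUBIC))
E
```

```text
{'time_s': 0.0, 'joint_positions': array([-1.02286195e+01,  3.02804244e+01,  8.21581549e+01, -6.59908518e-04,
        6.76875510e+01, -1.02284362e+01]), 'qvel': array([ 0.00428891,  0.05213225,  0.00757654, -0.01745553, -0.02829164,
        0.00445534]), 'tau': array([-5.45745443e-04, -4.40045428e+01, -1.76593530e+01,  6.32597599e-02,
        5.83207863e-02, -1.53719384e-04]), 'position': array([6.24256472e-01, 1.45891408e-04, 2.21546172e-01]), 'tcp_rot': array([[-7.73256759e-07,  9.99997649e-01, -2.16829305e-03],
       [ 9.99999928e-01,  1.59814079e-06,  3.80428434e-04],
       [ 3.80431005e-04, -2.16829260e-03, -9.99997577e-01]]), 'force': array([-1.03410725,  0.24909009, -1.0022542 ]), 'moment': array([-0.04363373, -0.00212342, -0.01384781]), 'opening': 1.003304082660244} -0.0187
scene {'intrinsics': array([[469.5139,   0.    , 277.2425],
       [  0.    , 469.5139, 211.3054],
       [  0.    ,   0.    ,   1.    ]]), 'dist': array([-0.1052,  0.    ,  0.    ,  0.    ,  0.    ]), 'camera_from_world': array([[ 0.7355, -0.6773, -0.0164, -0.3763],
       [ 0.3864,  0.3995,  0.8313, -0
[... 196 characters left out ...]
,
       [  0.    ,   0.    ,   1.    ]]), 'dist': array([-0.0453,  0.    ,  0.    ,  0.    ,  0.    ]), 'camera_from_world': array([[-0.8549, -0.5186, -0.01  ,  0.5192],
       [ 0.2647, -0.4528,  0.8514, -0.1614],
       [-0.4461,  0.7253,  0.5244, -1.227 ],
       [ 0.    ,  0.    ,  0.    ,  1.    ]])}
wrist {'intrinsics': array([[318.9166,   0.    , 282.2166],
       [  0.    , 318.9166, 207.772 ],
       [  0.    ,   0.    ,   1.    ]]), 'dist': array([-0.0661,  0.    ,  0.    ,  0.    ,  0.    ]), 'mount': array([[ 0.0004,  0.9695,  0.245 ,  0.0659],
       [ 1.    , -0.0005,  0.0007,  0.0003],
       [ 0.0008,  0.245 , -0.9695, -0.1609],
       [ 0.    ,  0.    ,  0.    ,  1.    ]])}
```

View pics/scene0.png

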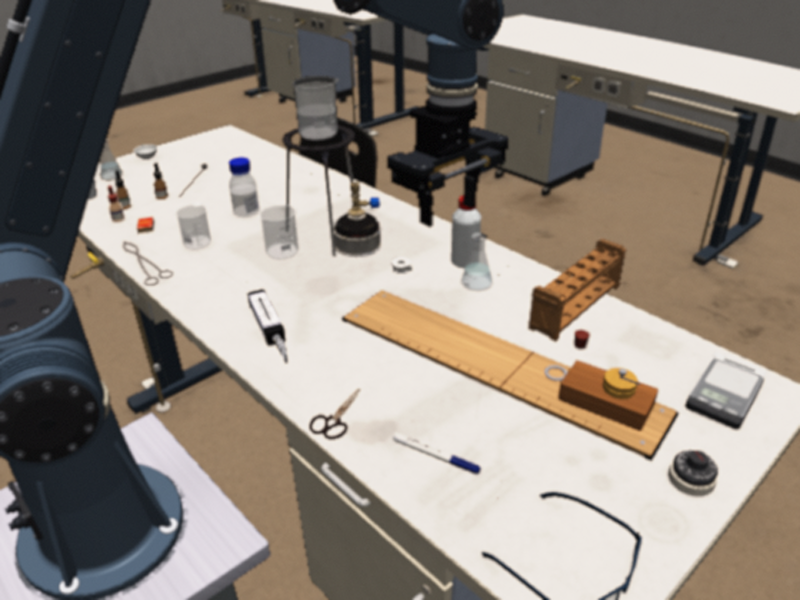

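View pics/side0.png

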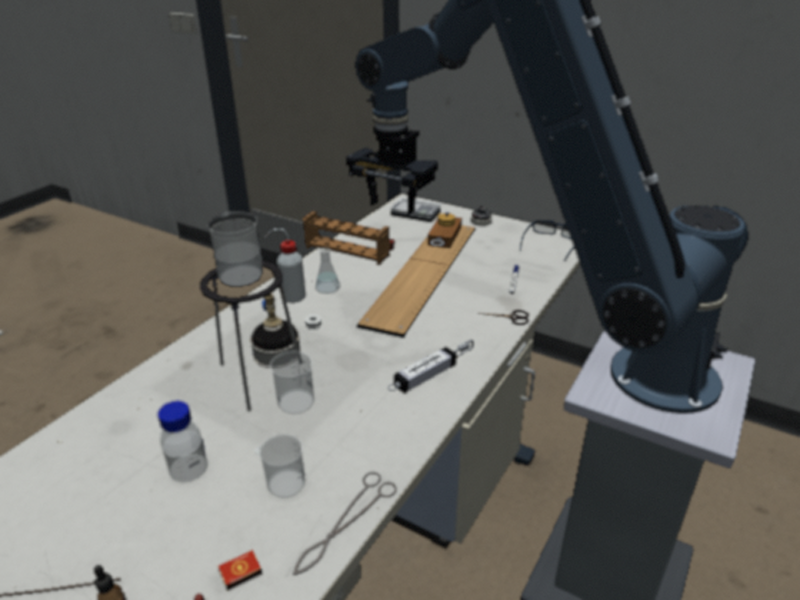

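```bash
cat > h.py <<'E'
from rig import bot, vision
import cv2, numpy as np
np.set_printoptions(precision=4,suppress=True)
def ray(name,uv,sc=1.0,state=None):
    ci=vision.camera_info(name)
    p=cv2.undistortPoints(np.array([[np.array(uv,float)*sc]]),ci["intrinsics"],ci["dist"])[0,0]
    d=np.array([p[0],-p[1],-1])
    if name=="wrist":
        T=np.eye(4);T[:3,:3]=state["tcp_rot"];T[:3,3]=state["position"]
        M=T@ci["mount"]
    else: M=np.linalg.inv(ci["camera_from_world"])
    return M[:3,3],M[:3,:3]@d
def onz(name,uv,z,sc=0.7,state=None):
    o,d=ray(name,uv,sc,state); return o+d*(z-o[2])/d[2]
def proj(name,P,sc=1.0,state=None):
    ci=vision.camera_info(name)
    if name=="wrist":
        T=np.eye(4);T[:3,:3]=state["tcp_rot"];T[:3,3]=state["position"]
        M=np.linalg.inv(T@ci["mount"])
    else: M=ci["camera_from_world"]
    P=np.atleast_2d(P); q=P@M[:3,:3].T+M[:3,3]
    q=q*[1,-1,-1]
    return cv2.projectPoints(q,np.zeros(3),np.zeros(3),ci["intrinsics"],ci["dist"])[0][:,0]/sc
E
python3 - <<'E'
from h import *
for l,uv,z in [("bl",(343,319),.012),("bl2",(382,292),.012),("br2",(676,411),.012),("br",(653,452),.012),("l1",(502,387),.012),("l2",(534,350),.012),("eye",(545,373),.034),("mt rear",(255,294),.032),("mt front",(277,334),.032),("hooktip",(286,360),.015),("erl",(478,287),0),("tape",(402,268),0),("stop",(581,345),0),("mk1",(395,437),.006),("mk2",(480,468),.006),("tripod leg",(333,255),0),("burner",(357,245),0),("rack",(548,332),0),("sled fr bot",(562,393),.012),("fr right",(647,424),.012)]:
    print(l,onz("scene",uv,z))
for l,uv,z in [("mt rear",(395,378),.032),("front",(452,347),.032),("hooktip",(473,342),.015),("bl",(403,333),.012),("bl2",(361,325),.012),("erl",(328,288),0),("beaker",(295,405),0),("eye",(437,243),.034)]:
    print('side',l,onz("side",uv,z))
E
```

```text
bl [0.5065 0.1321 0.012 ]
bl2 [0.6141 0.1497 0.012 ]
br2 [ 0.7113 -0.394   0.012 ]
br [ 0.6129 -0.4122  0.012 ]
l1 [ 0.5682 -0.1783  0.012 ]
l2 [ 0.6771 -0.1554  0.012 ]
eye [ 0.6195 -0.2183  0.034 ]
mt rear [0.4232 0.2824 0.032 ]
mt front [0.3828 0.1519 0.032 ]
hooktip [0.3647 0.1031 0.015 ]
erl [0.77  0.049 0.   ]
tape [0.7139 0.2021 0.    ]
stop [ 0.7586 -0.1939  0.    ]
mk1 [ 0.3819 -0.1388  0.006 ]
mk2 [ 0.4252 -0.2608  0.006 ]
tripod leg [0.6471 0.3408 0.    ]
burner [0.7104 0.3388 0.    ]
rack [ 0.7484 -0.1323  0.    ]
sled fr bot [ 0.623  -0.2508  0.012 ]
fr right [ 0.656  -0.3775  0.012 ]
side mt rear [0.4333 0.3016 0.032 ]
side front [0.3859 0.1601 0.032 ]
side hooktip [0.3664 0.1016 0.015 ]
side bl [0.5106 0.1436 0.012 ]
side bl2 [0.6049 0.164  0.012 ]
side erl [0.7738 0.0586 0.    ]
side beaker [0.5729 0.4304 0.    ]
side eye [ 0.6282 -0.2261  0.034 ]
```

View pics/wrist0.png

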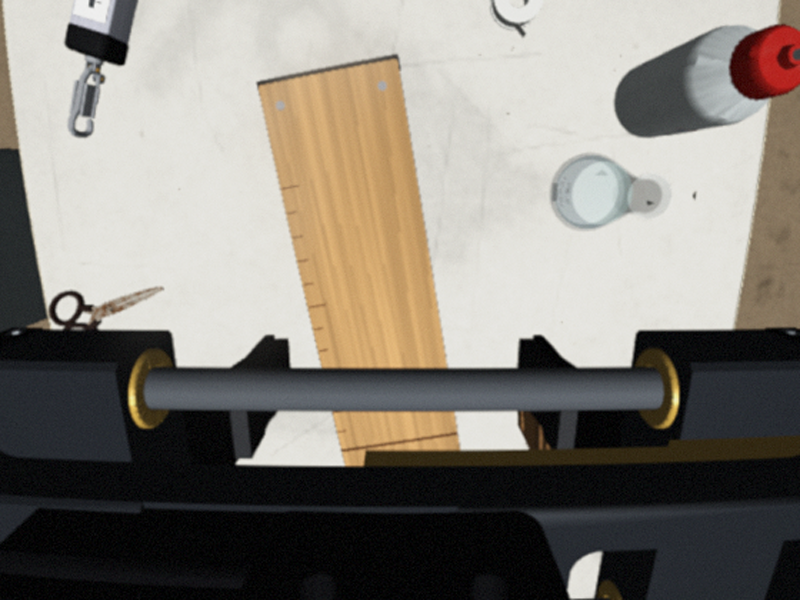

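```bash
python3 - <<'E'
from h import *
s=bot.read_state()
for l,uv,z in [("cap fl",(68,45),.032),("cap fr",(125,62),.032),("tip",(80,135),.015),("bl",(258,83),.012),("bl2",(398,57),.012),("l1",(342,450),.012),("l2",(457,434),.012)]:
    print(l,onz("wrist",uv,z,.7,s))
E
python3 -m jog '[[[85,-115,30],[0,0,-40],0],[[170,-230,100],[0,0,-82],0],[[170,-230,100],[0,0,-82],0],[[170,-230,100],[0,0,-82],0],[[170,-230,100],[0,0,-82],0],[[170,-230,100],[0,0,-82],0],[[170,-230,100],[0,0,-82],0],[[170,-230,100],[0,0,-82],0],[[170,-230,100],[0,0,-82],0],[[170,-230,100],[0,0,-82],0],[[170,-230,100],[0,0,-82],0],[[170,-230,100],[0,0,-82],0]]'
```

```text
cap fl [0.3763 0.1693 0.032 ]
cap fr [0.42  0.155 0.032]
tip [0.366  0.1063 0.015 ]
bl [0.5129 0.1413 0.012 ]
bl2 [0.6202 0.1588 0.012 ]
l1 [ 0.5675 -0.174   0.012 ]
l2 [ 0.6734 -0.157   0.012 ]
time_s: 1.15
position: [0.3949, 0.1702, 0.1225]
tcp_rot: [[-0.991, 0.133, -0.0], [0.133, 0.991, -0.0], [0.0, -0.0, -1.0]]
force: [0.3, -0.4, 1.0]
opening: 0.999
```

```bash
python3 -m jog '[[[0,0,0],[0,0,-40],0],[[0,0,0],[0,0,-81],0],[[0,0,0],[0,0,-81],0],[[0,0,0],[0,0,-81],0],[[0,0,0],[0,0,-81],0],[[0,0,0],[0,0,-81],0],[[0,0,0],[0,0,-81],0],[[0,0,0],[0,0,-81],0],[[0,0,0],[0,0,-81],0],[[0,0,0],[0,0,-81],0],[[0,0,0],[0,0,-81],0],[[0,0,0],[0,0,-81],0]]'
python3 - <<'E'
from h import *
import json
s=bot.read_state(); print(s["position"],s["tcp_rot"],s["joint_positions"])
cv2.imwrite("pics/w1.png",cv2.resize(vision.capture("wrist")[:,:,::-1],(800,600),interpolation=cv2.INTER_CUBIC))
json.dump({k:s[k].tolist() for k in("position","tcp_rot")},open("s1.json","w"))
E
```

```text
time_s: 2.15
position: [0.3951, 0.17, 0.1225]
tcp_rot: [[-0.288, -0.958, 0.0], [-0.958, 0.288, -0.0], [0.0, -0.0, -1.0]]
force: [-0.5, -0.0, -0.2]
opening: 0.998
[0.3951 0.17   0.1225] [[-0.2877 -0.9577  0.    ]
 [-0.9577  0.2877 -0.    ]
 [ 0.     -0.0001 -1.    ]] [   8.3293   25.8161  114.9382   -0.0028   39.2434 -154.9484]
```

View pics/w1.png

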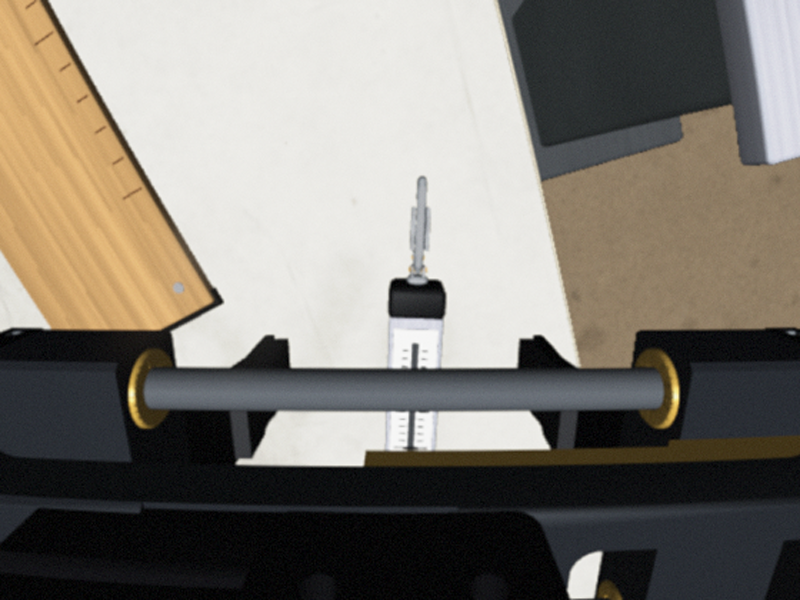

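```bash
python3 - <<'E'
from h import *
import json
s={k:np.array(v) for k,v in json.load(open("s1.json")).items()}
R=s["tcp_rot"];p=s["position"]
for l,uv,z in [("capfront",(417,283),.031),("cap/alu",(416,318),.032),("alu L",(389,318),.032),("alu R",(444,318),.032),("lo L",(387,450),.032),("lo R",(436,450),.032),("tip",(422,178),.012),("scale bot",(411,448),.032)]:
    w=onz("wrist",uv,z,.7,s); print(l,w,1000*R.T@(w-p))
E
```

```text
capfront [0.3845 0.1612 0.031 ] [11.4901  7.5645 91.5203]
cap/alu [0.3908 0.1806 0.032 ] [-8.9402  7.1184 90.5201]
alu L [0.4057 0.1761 0.032 ] [-8.9417 -8.4421 90.5209]
alu R [0.3754 0.1853 0.032 ] [-8.9449 23.2684 90.5193]
lo L [0.4325 0.2585 0.032 ] [-95.5669 -10.3958  90.5201]
lo R [0.4031 0.2674 0.032 ] [-95.6033  20.3746  90.5185]
tip [0.3649 0.1064 0.012 ] [ 69.5622  10.6185 110.5208]
scale bot [0.4177 0.2615 0.032 ] [-94.126    4.6636  90.5193]
```

```bash
python3 -m jog '[[[-7,7.4,30],[0,0,1.6],0],[[-7,7.4,60],[0,0,1.6],0],[[-7,7.4,90],[0,0,1.6],0],[[-7,7.4,110],[0,0,1.6],0],[[-7,7.4,119],[0,0,1.6],0],[[-7,7.4,119],[0,0,1.6],0]]'
python3 -m jog '[[[0,0,0],[0,0,0],1],[[0,0,0],[0,0,0],1],[[0,0,0],[0,0,0],1],[[0,0,0],[0,0,0],1],[[0,0,0],[0,0,0],1],[[0,0,0],[0,0,0],1],[[0,0,0],[0,0,0],1],[[0,0,0],[0,0,0],1]]'
```

```text
time_s: 2.7
position: [0.3892, 0.1787, 0.002]
tcp_rot: [[-0.32, -0.948, -0.003], [-0.948, 0.32, -0.001], [0.002, 0.003, -1.0]]
force: [-0.3, 0.4, 0.3]
opening: 1.0
time_s: 3.37
position: [0.39, 0.1789, 0.0038]
tcp_rot: [[-0.319, -0.948, 0.0], [-0.948, 0.319, 0.0], [-0.0, -0.0, -1.0]]
force: [-0.4, -0.6, -0.3]
opening: 0.479
```

```bash
python3 -m jog '[[[0,0,0],[0,0,0],1],[[0,0,0],[0,0,0],1],[[0,0,0],[0,0,0],1],[[0,0,0],[0,0,0],1],[[0,0,0],[0,0,0],1]]'
python3 -m jog '[[[0,0,-10],[0,0,0],1],[[0,0,-40],[0,0,0],1],[[0,0,-70],[0,0,0],1],[[0,0,-100],[0,0,0],1],[[0,0,-120],[0,0,0],1],[[0,0,-120],[0,0,0],1]]'; python3 -c "
from h import *
print(bot.read_state())"
```

```text
time_s: 3.78
position: [0.3899, 0.1789, 0.0036]
tcp_rot: [[-0.319, -0.948, 0.0], [-0.948, 0.319, 0.0], [-0.0, -0.0, -1.0]]
force: [-0.2, 0.4, 1.7]
opening: 0.392
time_s: 4.28
position: [0.392, 0.1793, 0.1265]
tcp_rot: [[-0.319, -0.948, 0.007], [-0.948, 0.319, 0.001], [-0.003, -0.006, -1.0]]
force: [1.9, 0.0, -1.9]
opening: 0.382
{'time_s': 4.2833, 'joint_positions': array([   9.6659,   25.2778,  114.8999,   -0.0074,   39.4082, -151.7536]), 'qvel': array([-0.245 ,  4.1653,  1.8832,  0.0148, -4.4207, -0.0024]), 'tau': array([  0.2776, -33.2098,  -8.8898,  -0.0091,   0.4417,   0.0011]), 'position': array([0.392 , 0.1793, 0.1265]), 'tcp_rot': array([[-0.3185, -0.9479,  0.0071],
       [-0.9479,  0.3185,  0.0011],
       [-0.0033, -0.0064, -1.    ]]), 'force': array([ 1.8771,  0.029 , -1.9055]), 'moment': array([0.0465, 0.0642, 0.0121]), 'opening': 0.38245281352845933}
```

```bash
python3 -m jog '[[[30,-50,0],[0,0,41],1],[[69,-108,0],[0,0,82.4],1],[[69,-108,0],[0,0,82.4],1],[[69,-108,0],[0,0,82.4],1],[[69,-108,0],[0,0,82.4],1],[[69,-108,0],[0,0,82.4],1],[[69,-108,0],[0,0,82.4],1],[[69,-108,0],[0,0,82.4],1],[[69,-108,0],[0,0,82.4],1],[[69,-108,0],[0,0,82.4],1],[[69,-108,0],[0,0,82.4],1],[[69,-108,0],[0,0,82.4],1]]'
python3 -m jog '[[[0,0,0],[0,0,41],1],[[0,0,0],[0,0,82.4],1],[[0,0,0],[0,0,82.4],1],[[0,0,0],[0,0,82.4],1],[[0,0,0],[0,0,82.4],1],[[0,0,0],[0,0,82.4],1],[[0,0,0],[0,0,82.4],1],[[0,0,0],[0,0,82.4],1],[[0,0,0],[0,0,82.4],1],[[0,0,0],[0,0,82.4],1],[[0,0,0],[0,0,82.4],1],[[0,0,0],[0,0,82.4],1]]'
python3 -m jog '[[[0,0,0],[0,0,41],1],[[0,0,0],[0,0,82.4],1],[[0,0,0],[0,0,82.4],1],[[0,0,0],[0,0,82.4],1],[[0,0,0],[0,0,82.4],1],[[0,0,0],[0,0,82.4],1],[[0,0,0],[0,0,82.4],1],[[0,0,0],[0,0,82.4],1],[[0,0,0],[0,0,82.4],1],[[0,0,0],[0,0,82.4],1],[[0,0,0],[0,0,82.4],1],[[0,0,0],[0,0,82.4],1]]'
python3 - <<'E'
from h import *
s=bot.read_state();R=s["tcp_rot"];print(s["joint_positions"],np.degrees(np.arctan2(R[1,0],R[0,0])))
print(1000*R.T@(np.array([.6125,-.167,.115])-s["position"]))
E
```

```text
time_s: 5.28
position: [0.469, 0.0791, 0.1218]
tcp_rot: [[-0.981, 0.196, -0.004], [0.196, 0.981, 0.0], [0.004, -0.0, -1.0]]
force: [-0.4, -0.3, -2.3]
opening: 0.392
time_s: 6.28
position: [0.4691, 0.0791, 0.1219]
tcp_rot: [[0.065, 0.998, -0.003], [0.998, -0.065, 0.0], [0.0, -0.003, -1.0]]
force: [-0.1, 0.9, -2.4]
opening: 0.388
time_s: 7.28
position: [0.4692, 0.0791, 0.1219]
tcp_rot: [[0.998, 0.068, -0.003], [0.068, -0.998, 0.0], [-0.003, -0.0, -1.0]]
force: [-0.2, -0.4, -2.2]
opening: 0.39
[ -3.9247  28.3915 108.5541   0.0002  43.2259  82.1818] 3.893452790568151
[126.2547 255.2328   6.4229]
```

```bash
python3 -m jog '[[[20,35,0],[0,0,7],1],[[60,120,0],[0,0,30],1],[[126,255,6],[0,0,82],1],[[126,255,6],[0,0,82],1],[[126,255,6],[0,0,82],1],[[126,255,6],[0,0,82],1],[[126,255,6],[0,0,82],1],[[126,255,6],[0,0,82],1],[[126,255,6],[0,0,82],1],[[126,255,6],[0,0,82],1],[[126,255,6],[0,0,82],1],[[126,255,6],[0,0,82],1]]'
python3 -m jog '[[[0,0,0],[0,0,0],1],[[0,0,0],[0,0,0],1],[[0,0,0],[0,0,0],1]]'
cat > cap.py <<'E'
from h import *
import json,sys
n=sys.argv[1]
s=bot.read_state(); R=s["tcp_rot"];print(s["position"],np.degrees(np.arctan2(R[1,0],R[0,0])),s["joint_positions"][5])
cv2.imwrite(f"pics/{n}.png",cv2.resize(vision.capture("wrist")[:330 if len(sys.argv)<3 else 420,:,::-1],None,fx=1/.7,fy=1/.7,interpolation=cv2.INTER_CUBIC))
json.dump({k:s[k].tolist() for k in("position","tcp_rot")},open(n+".json","w"))
E
python3 cap.py w2
```

```text
time_s: 8.28
position: [0.6132, -0.1657, 0.1148]
tcp_rot: [[0.206, -0.979, -0.004], [-0.979, -0.206, 0.002], [-0.002, 0.003, -1.0]]
force: [-0.5, -1.0, -2.3]
opening: 0.389
time_s: 8.53
position: [0.614, -0.1657, 0.1162]
tcp_rot: [[0.213, -0.977, -0.002], [-0.977, -0.213, 0.001], [-0.001, 0.002, -1.0]]
force: [0.5, 1.1, -1.9]
opening: 0.388
[ 0.614  -0.1657  0.1162] -77.71285901819898 142.55890847735594
```

View pics/w2.png

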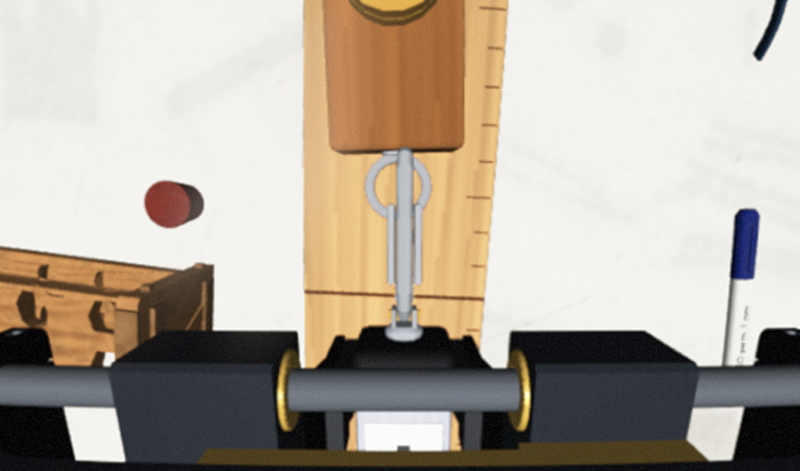

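```bash
python3 - <<'E'
from h import *
import json
s={k:np.array(v) for k,v in json.load(open("w2.json")).items()}
R=s["tcp_rot"];p=s["position"]; u=p[2]-.0036
for l,uv,z in [("ring out edge",(398,219),.034),("ring in edge",(398,209),.034),("ring L",(365,187),.034),("ring R",(432,187),.034),("sled fL",(332,151),.048),("sled fR",(463,151),.048),("sled bL",(327,10),.048),("sled bR",(465,10),.048),("tip",(405,150),u+.018),("spine near",(403,300),u+.027),("plates front",(404,205),u+.015),("cap front",(404,335),u+.028),("line L",(305,292),.012),("line R",(482,298),.012),("bd L",(303,10),.012),("bd R",(508,10),.012)]:
    w=onz("wrist",uv,z,.7,s); print(l,w,1000*R.T@(w-p))
E
```

```text
ring out edge [ 0.6267 -0.2123  0.034 ] [48.2896 -2.6994 82.1534]
ring in edge [ 0.6278 -0.2174  0.034 ] [53.5128 -2.6881 82.1469]
ring L [ 0.647  -0.2248  0.034 ] [ 64.8602 -19.8478  82.1028]
ring R [ 0.6129 -0.2322  0.034 ] [64.8606 15.0411 82.1634]
sled fL [ 0.6649 -0.2386  0.048 ] [ 82.1462 -34.3843  68.0558]
sled fR [ 0.6031 -0.2521  0.048 ] [82.1454 28.9338 68.1658]
sled bL [ 0.6789 -0.3001  0.048 ] [145.163  -34.9399  67.9757]
sled bR [ 0.617  -0.3135  0.048 ] [145.1507  28.3432  68.0857]
tip [ 0.6299 -0.2413  0.1306] [ 77.1673   0.5279 -14.496 ]
spine near [ 0.6209 -0.1967  0.1396] [ 31.6868  -0.0785 -23.44  ]
plates front [ 0.6266 -0.2247  0.1276] [ 60.2477   0.2393 -11.4753]
cap front [ 0.6182 -0.1858  0.1406] [ 20.5116   0.2403 -24.4254]
line L [ 0.672  -0.1563  0.012 ] [  3.2346 -58.8784 104.1124]
line R [ 0.5672 -0.1753  0.012 ] [ -0.511   47.5463 104.302 ]
bd L [ 0.6993 -0.3083  0.012 ] [157.5388 -53.2138 103.9285]
bd R [ 0.5928 -0.3316  0.012 ] [157.7134  55.7743 104.1176]
```

```bash
python3 -m jog '[[[-4.5,-3,0],[0,0,0],1],[[-4.5,-3,20],[0,0,0],1],[[-4.5,-3,40],[0,0,0],1],[[-4.5,-3,60],[0,0,0],1],[[-4.5,-3,70],[0,0,0],1],[[-4.5,-3,70],[0,0,0],1],[[-4.5,-3,70],[0,0,0],1],[[-4.5,-3,70],[0,0,0],1],[[-4.5,-3,70],[0,0,0],1]]'
python3 cap.py w3; python3 -c "
from h import *
print(bot.read_state()['force']); vision.capture('side'); print(bot.read_state()['force'])
a=vision.capture('scene')[220:300,350:450,::-1]; cv2.imwrite('pics/sc3.png',cv2.resize(a,(800,640)))"; python3 -c "
import cv2,numpy as np
a=cv2.imread('pics/w3.png')[120:380,250:550]
cv2.imwrite('pics/w3c.png',cv2.resize(a,None,fx=2,fy=2,interpolation=cv2.INTER_CUBIC))"
```

```text
time_s: 9.33
position: [0.6178, -0.1615, 0.049]
tcp_rot: [[0.211, -0.977, 0.003], [-0.977, -0.211, -0.001], [0.002, -0.002, -1.0]]
force: [0.2, 0.5, -2.9]
opening: 0.386
[ 0.6178 -0.1615  0.049 ] -77.79346156145998 143.13417479635862
[-0.4357  0.0854 -1.3982]
[ 0.2086 -0.6472 -1.7923]
```

View pics/w3c.png

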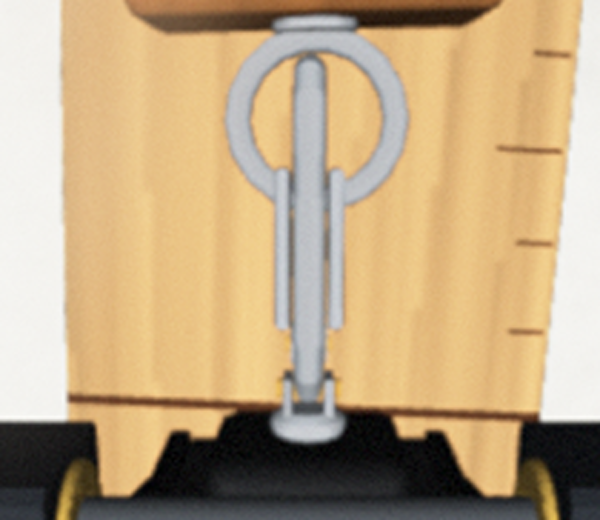

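```bash
python3 - <<'E'
from h import *
import json
s={k:np.array(v) for k,v in json.load(open("w3.json")).items()}
R=s["tcp_rot"];p=s["position"]; u=p[2]-.0036
for l,uv,z in [("ring c",(316,119),.034),("L",(225,119),.034),("R",(408,119),.034),("out edge",(316,210),.034),("tip",(311,54),u+.018),("tipz+10",(311,54),u+.026),("plates front",(310,170),u+.015),("plates rear",(310,328),u+.015),("face bottom?",(310,415),u+.002)]:
    w=onz("wrist",(250+uv[0]/2,120+uv[1]/2),z,.7,s); print(l,w,1000*R.T@(w-p))
E
```

```text
ring c [ 0.6305 -0.2287  0.034 ] [68.3839  1.8019 15.1008]
L [ 0.6472 -0.2251  0.034 ] [ 68.4005 -15.3024  15.1411]
R [ 0.6136 -0.2324  0.034 ] [68.4257 19.0955 15.0602]
out edge [ 0.6268 -0.2121  0.034 ] [51.3549  1.8473 15.071 ]
tip [ 0.6336 -0.2379  0.0634] [ 78.0744   0.6847 -14.2652]
tipz+10 [ 0.6335 -0.2373  0.0714] [ 77.5073   0.6407 -22.2661]
plates front [ 0.6299 -0.2204  0.0604] [ 60.2363   0.5654 -11.2961]
plates rear [ 0.6243 -0.1949  0.0604] [ 34.0799   0.599  -11.3419]
face bottom? [ 0.6201 -0.1757  0.0474] [14.4717  0.6842  1.6237]
```

View pics/sc3.png

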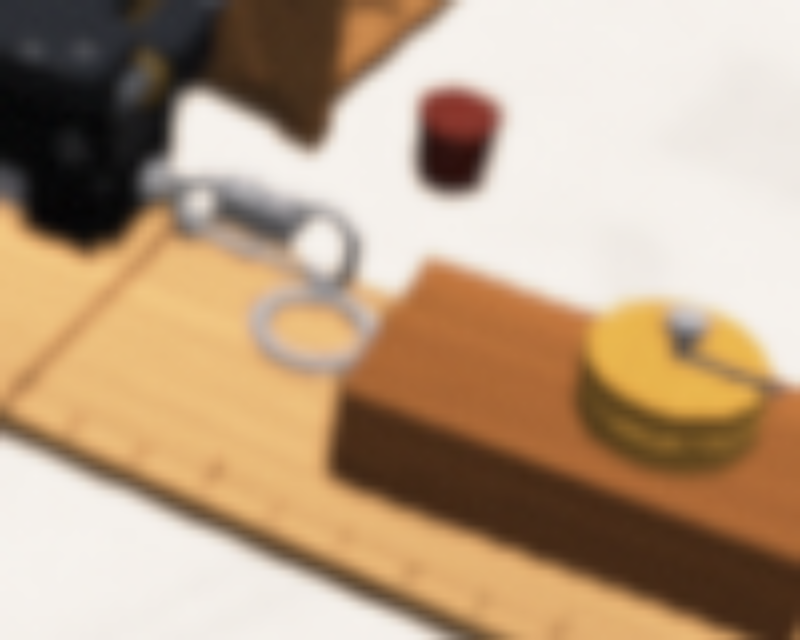

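```bash
cat > f.py <<'E'
from h import *
L=[]
for i in range(4):
    vision.capture("side") if i else 0
    s=bot.read_state(); L.append(s["force"])
R=s["tcp_rot"]
print("t",s["time_s"],"F tool xyz",R.T@np.mean(L,0),"z each",np.array(L)[:,2],"pos",s["position"])
E
python3 -m jog '[[[-1.5,1.2,4],[0,0,0],1],[[-1.5,1.2,8],[0,0,0],1],[[-1.5,1.2,10],[0,0,0],1],[[-1.5,1.2,10],[0,0,0],1],[[-1.5,1.2,10],[0,0,0],1]]'; python3 f.py
python3 -m jog '[[[0,0,1],[0,0,0],1],[[0,0,2],[0,0,0],1],[[0,0,3],[0,0,0],1],[[0,0,3],[0,0,0],1],[[0,0,3],[0,0,0],1]]'; python3 f.py
```

```text
time_s: 9.9
position: [0.6149, -0.1597, 0.0371]
tcp_rot: [[0.211, -0.977, -0.001], [-0.977, -0.211, 0.0], [-0.0, 0.001, -1.0]]
force: [-0.5, 0.0, -2.0]
opening: 0.387
t 10.05 F tool xyz [-0.4125  0.0146  2.1826] z each [-2.0025 -2.3322 -2.3323 -2.0635] pos [ 0.6153 -0.1599  0.0376]
time_s: 10.47
position: [0.6153, -0.1599, 0.0347]
tcp_rot: [[0.211, -0.977, 0.0], [-0.977, -0.211, -0.0], [0.0, -0.0, -1.0]]
force: [-0.8, 0.4, -0.4]
opening: 0.387
t 10.6167 F tool xyz [-0.3146  0.0248  1.0305] z each [-0.4132 -1.637  -1.3362 -0.736 ] pos [ 0.6153 -0.1598  0.0347]
```

```bash
for i in 1; do python3 -m jog '[[[0,0,1],[0,0,0],1],[[0,0,2],[0,0,0],1],[[0,0,2],[0,0,0],1],[[0,0,2],[0,0,0],1]]' >/dev/null; python3 f.py; python3 -m jog '[[[0,0,1],[0,0,0],1],[[0,0,2],[0,0,0],1],[[0,0,2],[0,0,0],1],[[0,0,2],[0,0,0],1]]'>/dev/null; python3 f.py; done
```

```text
t 11.1 F tool xyz [-0.0702 -0.5034  0.7452] z each [-0.6075 -0.5663 -1.4989 -0.3075] pos [ 0.6152 -0.1598  0.0326]
t 11.5833 F tool xyz [ 0.0922 -0.5771 -0.2216] z each [ 0.2368 -0.0233  0.4923  0.1813] pos [ 0.6152 -0.1599  0.0306]
```

```bash
for i in 1; do python3 -m jog '[[[0,0,1],[0,0,0],1],[[0,0,1],[0,0,0],1],[[0,0,1],[0,0,0],1]]' >/dev/null; python3 f.py; python3 -m jog '[[[0,0,1],[0,0,0],1],[[0,0,1],[0,0,0],1],[[0,0,1],[0,0,0],1]]'>/dev/null; python3 f.py; done
```

```text
t 11.9833 F tool xyz [ 0.2698 -0.3245 -0.3915] z each [ 0.0751  0.8153  0.773  -0.097 ] pos [ 0.6152 -0.1599  0.0296]
t 12.3833 F tool xyz [ 0.2187 -0.1977 -0.2922] z each [0.6001 0.0336 0.1813 0.3542] pos [ 0.6152 -0.1598  0.0286]
```

```bash
for i in 1; do python3 -m jog '[[[0,0,1],[0,0,0],1],[[0,0,1],[0,0,0],1],[[0,0,1],[0,0,0],1]]' >/dev/null; python3 f.py; python3 -m jog '[[[0,0,0.5],[0,0,0],1],[[0,0,0.5],[0,0,0],1],[[0,0,0.5],[0,0,0],1]]'>/dev/null; python3 f.py; done
```

```text
t 12.7833 F tool xyz [ 0.558  -0.4154 -0.938 ] z each [0.7545 0.7984 0.0703 2.1291] pos [ 0.6152 -0.1598  0.0276]
t 13.1833 F tool xyz [-0.1746 -0.8878 -1.1576] z each [1.4853 1.7718 0.464  0.9094] pos [ 0.6152 -0.1598  0.0271]
```

```bash
for i in 1; do python3 -m jog '[[[0,0,0.5],[0,0,0],1],[[0,0,0.5],[0,0,0],1],[[0,0,0.5],[0,0,0],1]]' >/dev/null; python3 f.py; python3 f.py; python3 -m jog '[[[0,0,0.3],[0,0,0],1],[[0,0,0.3],[0,0,0],1],[[0,0,0.3],[0,0,0],1]]'>/dev/null; python3 f.py;  python3 f.py; done
```

```text
t 13.5833 F tool xyz [ 0.1924 -0.9058 -0.8485] z each [1.1697 1.2469 0.3879 0.5896] pos [ 0.6152 -0.1598  0.0265]
t 13.7333 F tool xyz [ 0.1714 -0.5429 -0.7161] z each [ 0.5896 -0.0466  1.8961  0.4256] pos [ 0.6152 -0.1598  0.0265]
t 14.1333 F tool xyz [-0.077  -1.3322 -1.2728] z each [0.7828 1.0833 1.7557 1.4693] pos [ 0.6151 -0.1598  0.0262]
t 14.2833 F tool xyz [ 0.1301 -0.4127 -1.144 ] z each [1.4693 1.5417 0.9134 0.6516] pos [ 0.6151 -0.1598  0.0262]
```

```bash
for i in 1; do python3 -m jog '[[[0,0,0.5],[0,0,0],1],[[0,0,0.5],[0,0,0],1],[[0,0,0.5],[0,0,0],1]]' >/dev/null; python3 f.py; python3 f.py;  done
```

```text
t 14.6833 F tool xyz [ 0.1627 -0.7439 -0.9124] z each [0.5945 0.987  0.9224 1.1457] pos [ 0.6151 -0.1598  0.0257]
t 14.8333 F tool xyz [ 0.0704 -0.2143 -1.1129] z each [ 1.1457  0.8753  2.4414 -0.0108] pos [ 0.6151 -0.1598  0.0258]
```

```bash
for i in 1; do python3 -m jog '[[[0,0,0.5],[0,0,0],1],[[0,0,0.5],[0,0,0],1],[[0,0,0.5],[0,0,0],1]]' >/dev/null; python3 f.py; python3 f.py;  done
```

```text
t 15.2333 F tool xyz [-0.2793 -0.0963 -1.9558] z each [1.648  2.1683 1.1788 2.8278] pos [ 0.6152 -0.1599  0.0254]
t 15.3833 F tool xyz [-0.3543 -0.425  -2.4066] z each [2.8278 2.1123 2.0458 2.6407] pos [ 0.6152 -0.1598  0.0254]
```

```bash
python3 -m jog '[[[-0.8,0,0],[0,0,0],1],[[-1.6,0,0],[0,0,0],1],[[-2.4,0,0],[0,0,0],1],[[-3.2,0,0],[0,0,0],1],[[-4,0,0],[0,0,0],1],[[-4.8,0,0],[0,0,0],1],[[-5.6,0,0],[0,0,0],1],[[-5.6,0,0],[0,0,0],1]]'; python3 f.py
```

```text
time_s: 16.05
position: [0.614, -0.1542, 0.0253]
tcp_rot: [[0.212, -0.977, 0.0], [-0.977, -0.212, -0.0], [0.0, -0.0, -1.0]]
force: [1.1, -1.2, 2.9]
opening: 0.385
t 16.2 F tool xyz [ 0.9147 -0.664  -2.8287] z each [2.8506 2.7975 2.3409 3.327 ] pos [ 0.614  -0.1544  0.0253]
```

```bash
python3 -m jog '[[[-0.8,0,-0.2],[0,0,0],1],[[-1.6,0,-0.2],[0,0,0],1],[[-2.4,0,-0.2],[0,0,0],1],[[-3.2,0,-0.2],[0,0,0],1],[[-4,0,-0.2],[0,0,0],1],[[-4,0,-0.2],[0,0,0],1]]'; python3 f.py
```

```text
time_s: 16.7
position: [0.6129, -0.1502, 0.0254]
tcp_rot: [[0.211, -0.977, -0.0], [-0.977, -0.211, 0.0], [-0.0, 0.0, -1.0]]
force: [0.1, -2.3, 2.0]
opening: 0.388
t 16.85 F tool xyz [ 1.8657  0.3138 -2.2341] z each [2.0209 2.0405 2.4914 2.3828] pos [ 0.6129 -0.1504  0.0254]
```

```bash
python3 -m jog '[[[-0.8,0,0],[0,0,0],1],[[-1.6,0,0],[0,0,0],1],[[-2.4,0,0],[0,0,0],1],[[-3.2,0,0],[0,0,0],1],[[-4,0,0],[0,0,0],1],[[-4,0,0],[0,0,0],1]]'; python3 f.py
```

```text
time_s: 17.35
position: [0.6115, -0.1456, 0.0251]
tcp_rot: [[0.211, -0.977, -0.002], [-0.977, -0.211, 0.002], [-0.002, 0.001, -1.0]]
force: [-0.6, -0.3, -2.7]
opening: 0.384
t 17.5 F tool xyz [0.4072 0.0241 2.2055] z each [-2.6501 -2.7174 -2.2663 -1.1917] pos [ 0.611  -0.1455  0.0245]
```

```bash
python3 -m jog '[[[-1,0,0],[0,0,0],1],[[-2,0,0],[0,0,0],1],[[-3,0,0],[0,0,0],1],[[-3,0,0],[0,0,0],1],[[-3,0,0],[0,0,0],1]]'; python3 f.py; python3 cap.py w4;  python3 -c "
import cv2,numpy as np
a=cv2.imread('pics/w4.png')[120:380,250:550]
cv2.imwrite('pics/w4c.png',cv2.resize(a,None,fx=2,fy=2,interpolation=cv2.INTER_CUBIC))"
```

```text
time_s: 17.92
position: [0.6115, -0.1435, 0.0253]
tcp_rot: [[0.211, -0.977, -0.0], [-0.977, -0.211, 0.0], [-0.0, 0.0, -1.0]]
force: [-0.9, -1.4, -1.7]
opening: 0.385
t 18.0667 F tool xyz [0.3412 0.2862 2.3906] z each [-1.7152 -2.3858 -2.6644 -2.797 ] pos [ 0.6116 -0.1436  0.0255]
[ 0.6116 -0.1436  0.0255] -77.80146252581936 144.41171516849624
```

View pics/w4c.png

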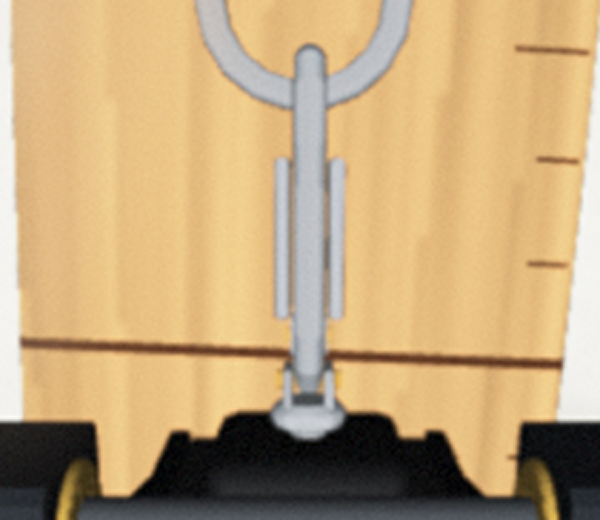

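```bash
python3 -m jog '[[[-1.5,0,0],[0,0,0],1],[[-4,-0.1,0],[0,0,0],1],[[-6.5,-0.2,0],[0,0,0],1],[[-9,-0.3,0],[0,0,0],1],[[-11.5,-0.4,0],[0,0,0],1],[[-14,-0.5,0],[0,0,0],1],[[-16.5,-0.6,0],[0,0,0],1],[[-19,-0.7,0],[0,0,0],1],[[-21.5,-0.8,0],[0,0,0],1],[[-24,-0.9,0],[0,0,0],1],[[-26.5,-1,0],[0,0,0],1],[[-29,-1.1,0],[0,0,0],1]]'
python3 -m jog '[[[-2.5,-0.1,0],[0,0,0],1],[[-5,-0.2,0],[0,0,0],1],[[-7.5,-0.3,0],[0,0,0],1],[[-10,-0.4,0],[0,0,0],1],[[-12.5,-0.5,0],[0,0,0],1],[[-15,-0.6,0],[0,0,0],1],[[-17.5,-0.7,0],[0,0,0],1],[[-20,-0.8,0],[0,0,0],1],[[-22.5,-0.9,0],[0,0,0],1],[[-25,-1,0],[0,0,0],1],[[-27.5,-1,0],[0,0,0],1],[[-30,-1.1,0],[0,0,0],1]]'
python3 cap.py w5;  python3 f.py; python3 -c "
import cv2,numpy as np
a=cv2.imread('pics/w5.png')[0:380,200:600]
cv2.imwrite('pics/w5c.png',cv2.resize(a,None,fx=1.5,fy=1.5,interpolation=cv2.INTER_CUBIC))"
```

```text
time_s: 19.12
position: [0.6066, -0.1148, 0.0255]
tcp_rot: [[0.211, -0.977, 0.0], [-0.977, -0.211, -0.0], [0.0, -0.0, -1.0]]
force: [0.8, -2.6, -1.9]
opening: 0.387
time_s: 20.12
position: [0.6013, -0.0852, 0.0255]
tcp_rot: [[0.211, -0.977, -0.0], [-0.977, -0.211, 0.0], [-0.0, 0.0, -1.0]]
force: [1.3, -1.8, -1.0]
opening: 0.388
[ 0.6013 -0.0852  0.0255] -77.80290309067094 149.20548651484611
t 20.3167 F tool xyz [1.9144 0.5332 1.9771] z each [-1.7332 -1.912  -2.047  -2.2166] pos [ 0.6012 -0.0853  0.0254]
```

View pics/w5c.png

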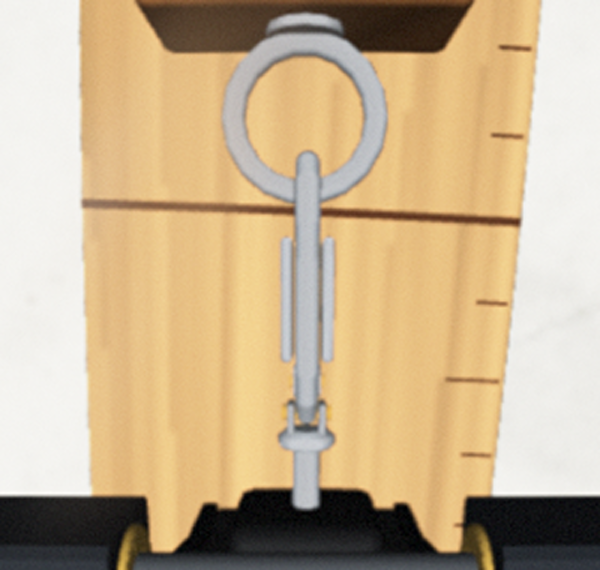

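```bash
python3 - <<'E'
from h import *
import json
s={k:np.array(v) for k,v in json.load(open("w5.json")).items()}
R=s["tcp_rot"];p=s["position"]
for l,uv,z in [("ring c",(305,118),.034),("eye edge",(305,204),.034),("face bot L",(170,50),.012),("face bot R",(438,50),.012),("face top",(305,8),.048),("line L",(84,203),.012),("line R",(520,220),.012)]:
    w=onz("wrist",(200+uv[0]/1.5,uv[1]/1.5),z,.7,s); print(l,w,1000*R.T@(w-p))
E
```

```text
ring c [ 0.6222 -0.1821  0.034 ] [99.1441  0.0104 -8.5453]
eye edge [ 0.6185 -0.1652  0.034 ] [81.8732  0.0179 -8.5452]
face bot L [ 0.6574 -0.1949  0.012 ] [119.076  -31.6758  13.4541]
face bot R [ 0.5959 -0.2082  0.012 ] [119.1049  31.258   13.4551]
face top [ 0.6257 -0.1982  0.048 ] [115.5933  -0.01   -22.5454]
line L [ 0.672  -0.1564  0.012 ] [ 84.5436 -54.1019  13.4539]
line R [ 0.5665 -0.1751  0.012 ] [80.544  52.9657 13.4557]
```

```bash
python3 -m jog '[[[-1.5,0,0],[0,0,0],1],[[-4,-0.1,0],[0,0,0],1],[[-6.5,-0.2,0],[0,0,0],1],[[-9,-0.3,0],[0,0,0],1],[[-11.5,-0.4,0],[0,0,0],1],[[-14,-0.5,0],[0,0,0],1],[[-16.5,-0.6,0],[0,0,0],1],[[-19,-0.7,0],[0,0,0],1],[[-21.5,-0.8,0],[0,0,0],1],[[-24,-0.9,0],[0,0,0],1],[[-26.5,-1,0],[0,0,0],1],[[-29,-1.1,0],[0,0,0],1]]'
python3 -m jog '[[[-2.5,-0.1,0],[0,0,0],1],[[-5,-0.2,0],[0,0,0],1],[[-7.5,-0.3,0],[0,0,0],1],[[-10,-0.4,0],[0,0,0],1],[[-12.5,-0.5,0],[0,0,0],1],[[-15,-0.6,0],[0,0,0],1],[[-17.5,-0.7,0],[0,0,0],1],[[-20,-0.8,0],[0,0,0],1],[[-22,-0.9,0],[0,0,0],1],[[-24,-0.9,0],[0,0,0],1],[[-24,-0.9,0],[0,0,0],1]]'
python3 cap.py w6;  python3 f.py; python3 -c "
import cv2,numpy as np
a=cv2.imread('pics/w6.png')[0:380,200:600]
cv2.imwrite('pics/w6c.png',cv2.resize(a,None,fx=1.5,fy=1.5,interpolation=cv2.INTER_CUBIC))"
```

```text
time_s: 21.32
position: [0.5962, -0.0566, 0.0255]
tcp_rot: [[0.211, -0.977, 0.0], [-0.977, -0.211, 0.0], [-0.0, -0.0, -1.0]]
force: [0.3, -2.3, -2.6]
opening: 0.388
time_s: 22.23
position: [0.5918, -0.0328, 0.0254]
tcp_rot: [[0.212, -0.977, -0.0], [-0.977, -0.212, 0.0], [-0.0, 0.0, -1.0]]
force: [-0.5, -2.6, -2.6]
opening: 0.389
[ 0.5918 -0.0328  0.0254] -77.77721395272117 153.80921329212185
t 22.4333 F tool xyz [ 2.211  -0.0015  2.4299] z each [-2.2206 -2.2751 -2.8536 -2.3709] pos [ 0.592  -0.0332  0.0254]
```

View pics/w6c.png

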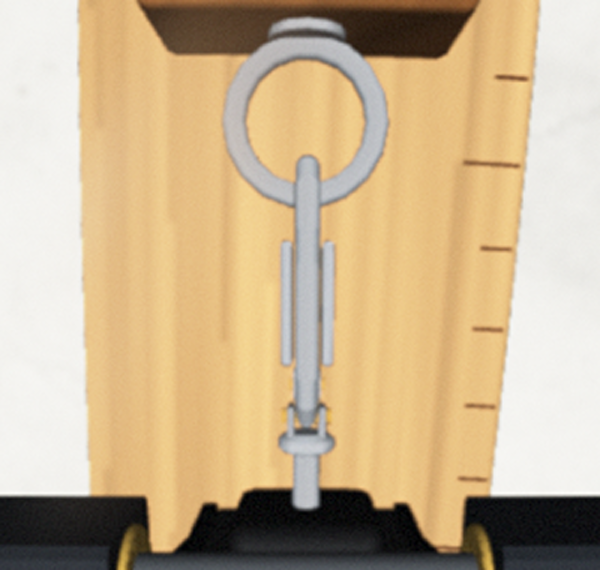

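```bash
python3 -m jog '[[[2,0,0],[0,0,0],1],[[4,0,0],[0,0,0],1],[[6,0,0],[0,0,0],1],[[8,0,0],[0,0,0],1],[[10,0,0],[0,0,0],1],[[11.5,0,0],[0,0,0],1],[[11.5,0,0],[0,0,0],1]]' | head -2; python3 f.py
python3 -m jog '[[[0,0,1.5],[0,0,0],1],[[0,0,3],[0,0,0],1],[[0,0,4.5],[0,0,0],1],[[0,0,6],[0,0,0],1],[[0,0,7],[0,0,0],1],[[0,0,8],[0,0,0],1],[[0,0,8.5],[0,0,0],1],[[0,0,8.5],[0,0,0],1],[[0,0,8.5],[0,0,0],1]]' |head -2; python3 f.py
```

```text
time_s: 23.02
position: [0.5944, -0.0446, 0.0254]
t 23.1667 F tool xyz [ 0.4802 -0.0904  2.1879] z each [-2.1169 -2.2628 -2.5225 -1.8501] pos [ 0.5943 -0.0443  0.0254]
time_s: 23.92
position: [0.5945, -0.0444, 0.0169]
t 24.0667 F tool xyz [0.3144 0.2657 2.5275] z each [-2.0195 -2.4531 -2.471  -3.1665] pos [ 0.5944 -0.0444  0.0169]
```

```bash
python3 -m jog '[[[0,0,0.5],[0,0,0],1],[[0,0,1],[0,0,0],1],[[0,0,1],[0,0,0],1],[[0,0,1],[0,0,0],1]]' |head -2; python3 f.py;python3 -m jog '[[[0,0,0.5],[0,0,0],1],[[0,0,0.5],[0,0,0],1],[[0,0,0.5],[0,0,0],1]]' |head -2; python3 f.py
```

```text
time_s: 24.4
position: [0.5946, -0.0445, 0.016]
t 24.55 F tool xyz [ 0.6473 -0.122   2.1091] z each [-1.6162 -2.2878 -1.9634 -2.5688] pos [ 0.5945 -0.0444  0.016 ]
time_s: 24.8
position: [0.5946, -0.0445, 0.0156]
t 24.95 F tool xyz [ 0.946   0.5692 -0.2656] z each [ 0.4297 -0.1553  0.3434  0.4444] pos [ 0.5946 -0.0445  0.0157]
```

```bash
python3 -m jog '[[[0,0,0],[0,0,0],0.5],[[0,0,0],[0,0,0],0.4],[[0,0,0],[0,0,0],0.3],[[0,0,0],[0,0,0],0.2],[[0,0,0],[0,0,0],0],[[0,0,0],[0,0,0],0],[[0,0,0],[0,0,0],0],[[0,0,0],[0,0,0],0]]' 
python3 -m jog '[[[0,0,-5],[0,0,0],0],[[0,0,-15],[0,0,0],0],[[0,0,-30],[0,0,0],0],[[0,0,-50],[0,0,0],0],[[0,0,-80],[0,0,0],0],[[0,0,-110],[0,0,0],0],[[0,0,-130],[0,0,0],0],[[0,0,-130],[0,0,0],0],[[0,0,-130],[0,0,0],0]]'; python3 cap.py w7; python3 f.py; python3 -c "
from h import *
a=vision.capture('scene')[180:280,290:430,::-1]; cv2.imwrite('pics/sc7.png',cv2.resize(a,(784,560),interpolation=cv2.INTER_CUBIC))"
```

```text
time_s: 25.62
position: [0.5945, -0.0444, 0.0154]
tcp_rot: [[0.211, -0.977, -0.0], [-0.977, -0.211, 0.0], [-0.0, 0.0, -1.0]]
force: [0.3, 0.3, -0.7]
opening: 0.911
time_s: 26.37
position: [0.5955, -0.0447, 0.1477]
tcp_rot: [[0.211, -0.977, 0.004], [-0.977, -0.211, -0.001], [0.002, -0.004, -1.0]]
force: [-0.4, -0.2, -0.5]
opening: 0.997
[ 0.5955 -0.0447  0.1477] -77.79510408334227 152.79264171303527
t 26.5667 F tool xyz [-0.1285 -0.367  -0.0239] z each [-0.0801 -0.0047 -0.3137  0.4908] pos [ 0.5934 -0.0442  0.1442]
```

View pics/w7.png

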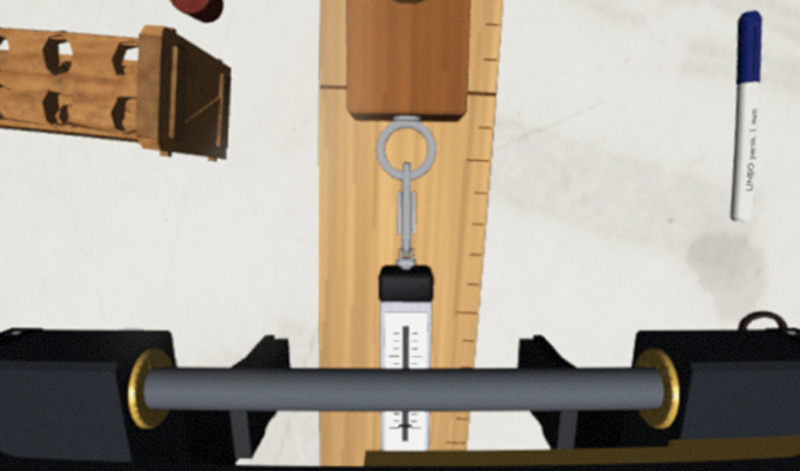

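View pics/sc7.png

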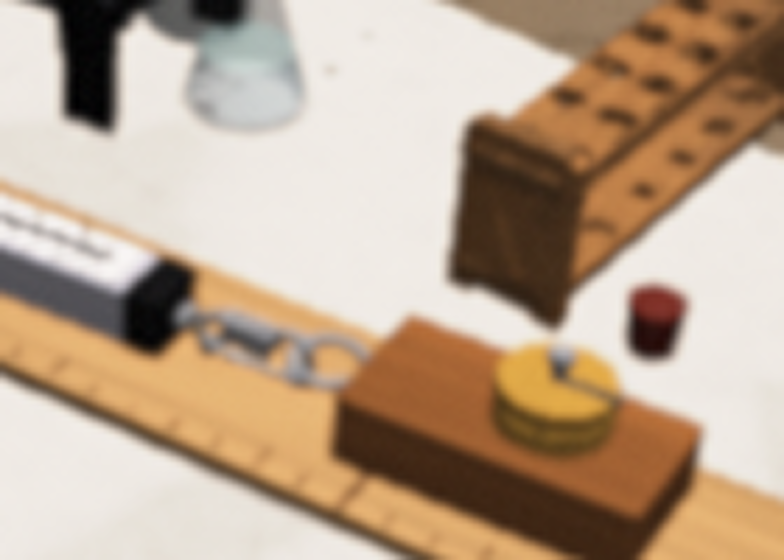

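```bash
python3 - <<'E'
from h import *
import json
s={k:np.array(v) for k,v in json.load(open("w7.json")).items()}
R=s["tcp_rot"];p=s["position"]
for l,uv,z in [("ring c",(406,150),.034),("face bot",(407,121),.012),("line L",(320,87),.012),("line R",(495,94),.012),("tip",(406,163),.030)]:
    w=onz("wrist",uv,z,.7,s); print(l,w,1000*R.T@(w-p))
bot.hand_in()
E
```

```text
ring c [ 0.6124 -0.1287  0.034 ] [ 85.4856   1.6751 113.9085]
face bot [ 0.6157 -0.1472  0.012 ] [104.2613   2.4097 135.9431]
line L [ 0.672  -0.1557  0.012 ] [124.4699 -50.8175 136.1871]
line R [ 0.5665 -0.1744  0.012 ] [120.4311  56.295  135.7685]
tip [ 0.6109 -0.1217  0.03  ] [ 78.3248   1.7134 117.8942]
the job is handed in; nothing more can be done
```

The friction pull is done and handed in at about 27 s of the 59 s allowed. I gripped the meter, pressed the gate over the eye with about 3–5 N, and drew back until the push vanished. I then pulled the sled with about 2–2.5 N, eased the spring, lowered the meter onto the board and let go.

My last checks, from the wrist and scene pictures:
- **Sled:** the eye-end face is about 18 mm past the scored line, within the 0–40 mm allowed. The sled looks flat and near the middle of the board.
- **Hook:** the eye rod is in the bend of the hook, 7.8 mm behind the outer tip, as expected for a rod seated there. The closed gate cannot be seen directly from above; I inferred it from the push vanishing and the hook holding through the pull.
- **Meter:** it lies flat on the board with the gripper clear, and the tool force is about zero.
- **Other things:** the stopper, the marker pen and the flask look undisturbed. I did not look at the beaker or the tape roll again, but the arm never worked near them.

Two readings were off or noisy:
- **Gate contact:** it came about 1 mm earlier than nominal, so the hook is probably cocked slightly down.
- **Force:** individual readings scattered by about ±0.5–1 N, so I averaged them. The worst estimated hook load was about 5 N.

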